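# Clamp the rotor through the guard window and start the run

## Task

Reach down through the window in the top of the instrument's guard and press the black-padded clamp lever all the way down, without touching the guard or the rim of its window. Then draw out and press the round start button on top of the control box fully in, and let go. Everything is done by pressing, nothing is picked up: leave the tube rack, the jar and the tip box where they stand.

Things in the scene. Friction and masses are not known exactly. Their poses are not given: they have to be found in the camera images.
- guard: Guard box, clear walls and smoked top, fixed on the rotor instrument (plinth 320 x 320 mm, 95 mm high): 300 x 300 mm in plan, walls 5 mm, from 95 to 170 mm above the table, top plate 6 mm thick with one window. No part of it may be touched. Origin: on the table under the instrument's centre; z up, -x is the operator's side. Turned up to 15 degrees from the world axes.
- window (a point): Centre of the guard window at the top of its rim, 174 mm above the table, on the guard's centre line, 62 mm from the guard's origin towards -x; axes as the guard's. Opening 80 mm (x) by 90 mm (y); the opaque grey rim around it is 12 mm wide and part of the guard. Closed fingers pass down through it; keep the gripper's body above.
- clamp_pad (a point): Centre of the top face of the lever's black pad, where to press, under the middle of the window. Pad 34 mm (guard's x) by 40 mm (y), 8 mm thick. Hinge along the guard's y, 75 mm from the pad towards +x, 128 mm above the table. This point is 154 mm above the table at lever value 0 (pad slopes up 0.30 rad towards -x), 132 mm with the lever home (pad level).
- clamp (a joint): Clamp lever, rad: 0 fully raised, 0.30 fully down against its stop (home). Starts between 0 and 0.08. A stiff hinge: it takes about 4 to 5 N at the pad to move, without a spring, and stays where it is left.
- console: Control box, white, 120 x 100 mm in plan, 100 mm high, fixed to the table on the left or the right of the instrument, with a dark display on the side facing the robot. Origin: centre of its underside, z up.
- start_top (a point): Centre of the top of the black round start button (32 mm across) on the middle of the console's top, 122 mm above the table when out; around it a grey collar 48 mm across rises to 112 mm. It is pressed straight down.
- start (a joint): Start button, m: 0 out, 0.006 fully in. A spring brings it back; fully in takes about 5 N. It counts as pressed from 0.0045.
- rack: Bystander: loose grey tube rack, 170 x 70 mm, with capped tubes, 76 mm high over the caps, on the other side of the instrument from the console. Origin: centre of its underside, z up. To be left alone.
- jar: Bystander: loose jar, 60 mm across, 85 mm high, beside the instrument. Origin: centre of its underside, z up. To be left alone.
- tipbox: Bystander: loose blue pipette-tip box, 87 x 117 mm, 65 mm high, beside the instrument. Origin: centre of its underside, z up. To be left alone.
Not all that is in view belongs to the job. Of the things that look like the console, the middle-sized one is meant.

How it is judged:
On the way, in this order (a step that is already met when the one before it is completed fails the run):
1. the clamp lever is pressed home (value of joint clamp above 0.27 rad), for 0.2 s.
2. then the start button is pressed in (value of joint start above 0.0045 m), for 0.1 s.
At the end, for the whole second after the job is handed in: The clamp lever is home (beyond 0.27 of 0.30 rad), the start button has been pressed after that and has come back out (under 1.5 mm), and rack, jar and tip box stand within 15 mm of their places (value of joint clamp above 0.27 rad and value of joint start below 0.0015 m and distance of each of rack, jar, tipbox from where it was at the start of the episode below 0.015 m); the robot touches nothing.
It fails at once if the robot touches the guard or the rim of its window (contact force between guard and the fingers above 0.2 N or contact force between guard and the arm above 0.2 N).
It fails at once if the start button is pressed before the lever is home (value of joint start above 0.0045 m and value of joint clamp below 0.27 rad).
It fails at once if the tube rack, the jar or the tip box is lifted, tipped or shifted by more than 15 mm (distance of any of rack, jar, tipbox from where it was at the start of the episode above 0.015 m or angle between any of rack, jar, tipbox's own z axis and vertical above 0.3 rad).
It also fails if it takes over 48 s, if anything falls off the work surface, if the arm or the gripper's body presses on something with over 40 N, if the wrist force passes 120 N, or if a joint passes its speed limit or range.

## Robot

A 7-joint arm with a two-finger parallel gripper is mounted at the origin on the work surface. World frame = base frame: x ahead of the robot, y to its left, z up, the work surface at z = 0. Lengths are in m, angles in rad, forces in N, time in s.
With the tool pointing down it reaches from about 0.425 to 0.95 m from the base axis. Payload 4.7 kg.
Tool frame: the origin (TCP) lies between the finger pads; the fingertips stand 14 mm ahead of it and the grasp point (between the pads) lies 5 mm behind it; z points along the fingers, y is the line along which they close (so a half turn about z gives the same grasp; the last joint's range is limited). The gripper opens to 87 mm and grips with 3 to 60 N. Pads are 19 mm wide; open, the fingers measure 117 mm over their backs; the gripper's body (75 mm by 190 mm) begins 51 mm behind the grasp point.
Start: joints at [1.319, 0.469, -0.049, 1.532, 0.024, 1.141, -0.082], TCP at [0.149, -0.658, 0.213] pointing down, gripper open.
Joint ranges: [-2.59, 2.59], [-0.33, 1.99], [-1.39, 1.29], [0.1, 2.45], [-1.04, 4.18], [0.21, 1.99], [-2.66, 2.66]. Speed limits (rad/s): [2.57, 2.57, 3.14, 3.14, 3.14, 3.14, 3.14].

## Interface

Orientations are given as a unit quaternion [w, x, y, z].
In Python, from plant import robot gives the robot as it stands. The module is installed in compiled form; this text tells all that it offers.
- The arm moves only by the shell command python3 -m inch 'ROWS' [FORCE]. ROWS is JSON, one flat list of numbers, 7 for each row, row after row: the shift along the world's x, y, z in cm, then the turn, a rotation vector about the world's x, y, z in degrees, then the closure, from -1 (fully open) to 1 (shut). A call has 1 to 8 rows; each row shifts and turns the commanded pose from where the row before left it; what a row does not reach is not made up. A row lasts 1/8 s, in which the tool goes at most 62.5 mm and 10.7 degrees, less where a joint would pass 70% of its speed; a pose out of reach is approached as far as the arm can. A call is refused whole if a number of a shift passes 6.25 or a number of a turn 10.7, either way. A call with a gripper value outside its range is refused whole. The fingers move at their own pace and stop on an object; FORCE is the grip in N (left out, the last holds). Time passes only in rows, so rows that do not move let the fingers close. It gives the time, the measured TCP pose, the force, the opening and the grip force at its end, in the units of the state.
- robot.observe(): the state, without advancing time (a new reading comes with each control period).
- robot.snapshot(name): name is "side" or "top" or "wrist"; returns a dict with "img" (480x640x3 uint8, red, green, blue), "fx", "fy", "cx", "cy" (pixels), "dist" ([k1, k2, p1, p2, k3] as OpenCV has them; the pictures are not rectified), "world_from_camera" (4x4, takes a point from camera to world coordinates). Camera axes: x right, y up, looking along -z (the intrinsics and any distortion apply to the point x, -y, -z); pixel columns grow to the right and rows downward; lengths in m; the calibration is good to about 2 mm. A picture is of the moment at which its call begins. There is no depth.
- robot.job_done(): hands the job in; it is judged then, once.
The state is a dict: "clock": time; "joint_positions": joint angles; "joint_vel": joint speeds; "joint_torque": joint torques, N m; "position": TCP position; "tool_rot": TCP orientation; "force": force on the tool from outside, world axes, zero at the start; "wrist_torque": the same for the moment, N m; "grip_width": opening from 0.0 (shut) to 1.0 (fully open); "grip_force": force on a finger pad.
Only numpy, scipy, OpenCV 4.12 (cv2) and the standard library are available. Lean on these libraries where they do the work, as an engineer would, in place of code of your own. Each camera call takes 0.05 s, during which the arm holds its last target. There are 200 camera calls.

## Working session

There is one attempt and no reset: what is moved stays moved. The work goes in short steps, Python scripts to look and compute and a shell command to move; the robot and the scene stay as the last step left them, time stands still between calls to the robot, and variables do not carry over. Pictures are saved under pics/ and viewed, at most 10 in all, crops included, and the job is handed in when it is done.

```bash
mkdir -p pics
cat > h.py <<'E'
import numpy as np, cv2, pickle
def snap(robot,name,f):
    s=robot.snapshot(name); pickle.dump(s,open(f'pics/{f}.pkl','wb')); cv2.imwrite(f'pics/{f}.png',s['img'][:,:,::-1]); return s
def load(f): return pickle.load(open(f'pics/{f}.pkl','rb'))
def K(s): return np.array([[s['fx'],0,s['cx']],[0,s['fy'],s['cy']],[0,0,1]],float)
def ray(s,px,z):
    u=cv2.undistortPoints(np.array(px,float).reshape(-1,1,2),K(s),np.array(s['dist'],float)).reshape(-1,2)
    T=np.array(s['world_from_camera']); d=np.c_[u[:,0],-u[:,1],-np.ones(len(u))]@T[:3,:3].T; o=T[:3,3]
    return o+d*((z-o[2])/d[:,2])[:,None]
def proj(s,P):
    T=np.linalg.inv(np.array(s['world_from_camera'])); p=np.atleast_2d(P)@T[:3,:3].T+T[:3,3]
    p=p*[1,-1,-1]; return cv2.projectPoints(p.reshape(-1,1,3),np.zeros(3),np.zeros(3),K(s),np.array(s['dist'],float))[0].reshape(-1,2)
E
python3 - <<'E'
from plant import robot
import h
for n in ("top","side"):
    s=h.snap(robot,n,n+"0"); print(n,s['fx'],s['dist'],s['world_from_camera'])
o=robot.observe(); print(o['clock'],o['position'],o['tool_rot'],o['grip_width'],o['force'])
E
```

```text
top 548.9666258675828 [-0.02693662  0.          0.          0.          0.        ] [[-0.02274332  0.99794024 -0.05998348  0.46404397]
 [-0.9995704  -0.02158899  0.01982247 -0.04669457]
 [ 0.01848666  0.06040854  0.99800253  1.4843001 ]
 [ 0.          0.          0.          1.        ]]
side 510.91357155412516 [-0.10418746  0.          0.          0.          0.        ] [[ 0.03072772 -0.78272707  0.6216061   1.26160604]
 [ 0.99949698  0.01917929 -0.02525734 -0.10139745]
 [ 0.00784764  0.62206952  0.78292268  1.04148141]
 [ 0.          0.          0.          1.        ]]
0.1 [ 0.14902885 -0.65775723  0.21177207] [-8.98061931e-04  9.93801232e-01  1.11167828e-01 -1.33970950e-04] 1.001123005607672 [0.24583718 0.33868203 0.60509045]
```

View pics/top0.png

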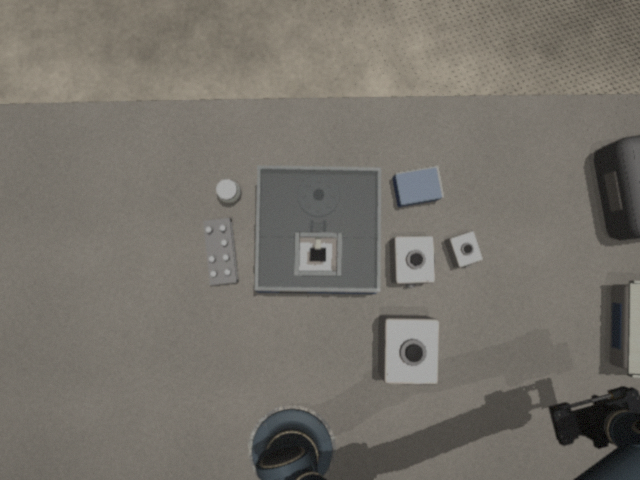

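View pics/side0.png

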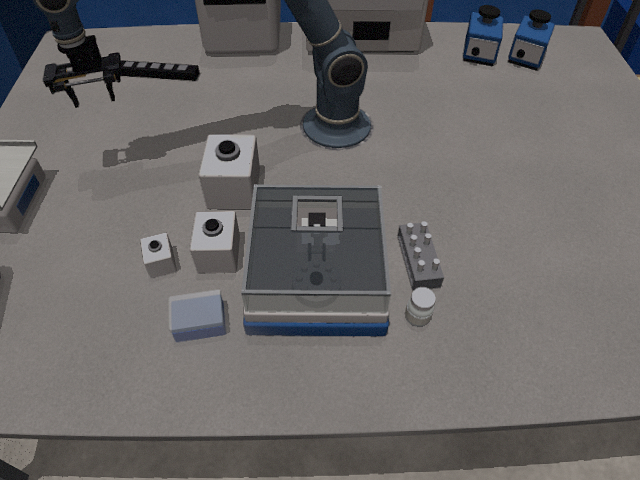

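The top view shows the window at about (318,254) with the black pad at (318,255). Three things could be the console: large (412,351), middle (415,260) and small (467,249). The middle-sized one at (415,260) is meant, and its button is at about (416,259). The rack is at (221,251), the jar at (228,190) and the tip box at (418,186). The side view agrees, with the window at (317,214) and the middle console at (215,240).

Run:
```python
import h,cv2,numpy as np
s=h.load('top0'); im=s['img'][:,:,::-1]
cv2.imwrite('pics/crop.png',cv2.resize(im[220:300,285:445],None,fx=5,fy=5,interpolation=cv2.INTER_CUBIC))
g=cv2.cvtColor(im,cv2.COLOR_BGR2GRAY)
m=((g>165)*255).astype(np.uint8)
for c in cv2.findContours(m,cv2.RETR_EXTERNAL,cv2.CHAIN_APPROX_NONE)[0]:
    if cv2.contourArea(c)>300:
        b=cv2.boxPoints(cv2.minAreaRect(c)); w=h.ray(s,b,.1); print(b.round(0).tolist(), w[:,:2].round(3).tolist(), np.linalg.norm(np.diff(w,axis=0),axis=1).round(3))
for r in ((300,240,36,30),(404,249,24,22)):
    x,y,w,hh=r; mm=((g[y:y+hh,x:x+w]<45)*255).astype(np.uint8)
    for c in cv2.findContours(mm,cv2.RETR_EXTERNAL,cv2.CHAIN_APPROX_NONE)[0]:
        if len(c)>20: print(r,cv2.minAreaRect(c+[x,y]))
print('pad',h.ray(s,[318,255],.15),'win',h.ray(s,[318,254],.174),'btn',h.ray(s,[416,260],.122))
print('guard top corners',h.ray(s,[[257,169],[379,169],[379,291],[256,291]],.17))
```

```text
[[387.0, 361.0], [387.0, 321.0], [437.0, 321.0], [437.0, 361.0]] [[0.242, -0.246], [0.342, -0.249], [0.339, -0.375], [0.239, -0.372]] [0.1   0.126 0.1  ]
[[397.0, 238.0], [432.0, 238.0], [432.0, 281.0], [397.0, 281.0]] [[0.55, -0.281], [0.549, -0.37], [0.44, -0.366], [0.442, -0.277]] [0.089 0.109 0.089]
(300, 240, 36, 30) ((317.5, 254.5), (11.0, 13.0), 90.0)
pad [[ 0.51005251 -0.07813505  0.15      ]] win [[ 0.51161353 -0.07762449  0.174     ]] btn [[ 0.49312642 -0.3227388   0.122     ]]
guard top corners [[ 0.72030521  0.06488014  0.17      ]
 [ 0.71465135 -0.23041599  0.17      ]
 [ 0.41999509 -0.22161278  0.17      ]
 [ 0.42684591  0.07201033  0.17      ]]
```

View pics/crop.png

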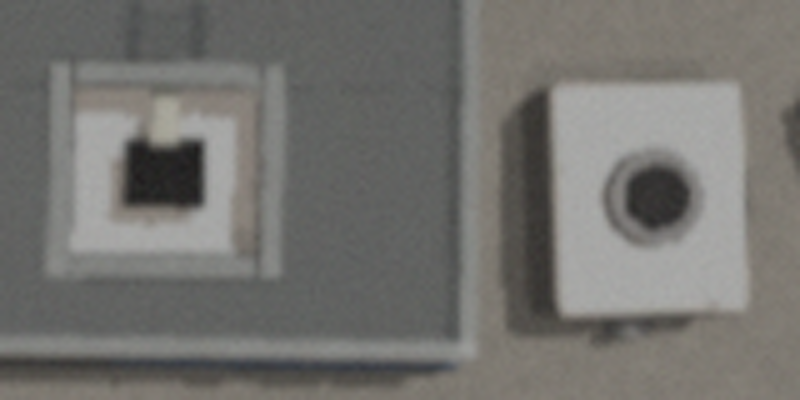

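Crop: this confirms the choice. The middle console's button is at crop (657,197), the pad at (164,173), and the rim runs from (48,63) to (283,276). I'll move high above the window with the gripper closed and look from there.

```bash
python3 -m inch '[0,0,4,0,0,0,1, 0,0,4,0,0,0,1, 3,4.85,0,0,0,-1.2,1, 3,4.85,0,0,0,-1.2,1, 3,4.85,0,0,0,-1.2,1, 3,4.85,0,0,0,-1.2,1, 3,4.85,0,0,0,-1.2,1, 3,4.85,0,0,0,-1.2,1]' 20
python3 -m inch '[3,4.85,0,0,0,-1.2,1, 3,4.85,0,0,0,-1.2,1, 3,4.85,0,0,0,-1.2,1, 3,4.85,0,0,0,-1.2,1, 2,3.3,0,0,0,-1.2,1, 0,0,0,0,0,0,1, 0,0,0,0,0,0,1]'
python3 - <<'E'
from plant import robot
import h
s=h.snap(robot,'wrist','w1'); o=robot.observe(); print(o['clock'],o['position'],o['tool_rot'],o['grip_width'],s['world_from_camera'])
print(h.proj(s,[[.508,-.077,.174],[.5,-.323,.122]]))
E
```

```text
clock: 1.1
position: [0.3298, -0.3654, 0.2925]
tool_rot: [-0.0, 0.999, 0.048, -0.0]
force: [1.1, -1.4, -0.5]
grip_width: 0.171
grip_force: 0.0
clock: 1.98
position: [0.4686, -0.1412, 0.2924]
tool_rot: [0.0, 1.0, -0.004, -0.001]
force: [-1.0, -0.1, 1.0]
grip_width: 0.005
grip_force: 0.0
2.025 [ 0.46843919 -0.14168446  0.29241414] [ 2.36740691e-04  9.99988072e-01 -4.85374459e-03 -4.91269150e-04] 0.005053442193766942 [[-8.68343390e-03  9.61219168e-01  2.75648888e-01  5.44989028e-01]
 [-9.99962291e-01 -8.38031751e-03 -2.27747928e-03 -1.42092524e-01]
 [ 1.20868457e-04 -2.75658269e-01  9.61255691e-01  4.63967533e-01]
 [ 0.00000000e+00  0.00000000e+00  0.00000000e+00  1.00000000e+00]]
[[231.84115972 179.14210101]
 [512.34791696 177.95260634]]
```

View pics/w1.png

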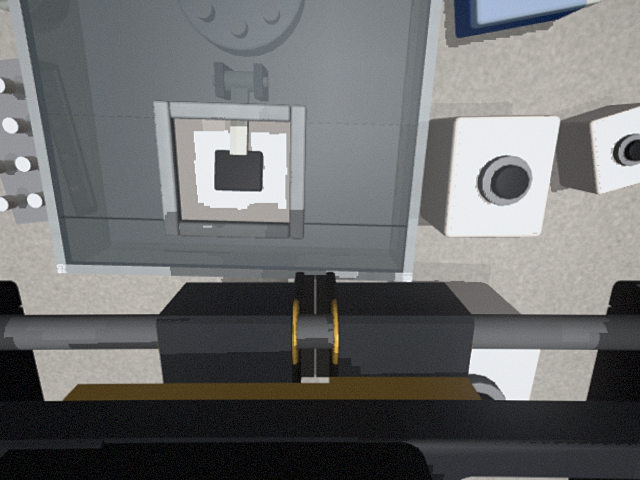

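In the wrist view the rim's outer corners are at (154,102), (307,106), (303,238) and (164,236). The pad centre is about (239,171), the button top (511,180). The fingers are closed.

Run:
```python
import h
s=h.load('w1'); r=h.ray(s,[[154,102],[307,106],[303,238],[164,236]],.174); print(r.round(4),r.mean(0))
print('inner',h.ray(s,[[172,117],[292,119],[290,224],[179,222]],.174).round(4))
print('pad',h.ray(s,[239,171],.151),'btn',h.ray(s,[511,180],.122), h.ray(h.load('side0'),[[212.5,226.5]],.122),h.ray(h.load('side0'),[[317,218]],.151))
```

```text
[[ 0.5649 -0.0239  0.174 ]
 [ 0.5615 -0.1365  0.174 ]
 [ 0.4596 -0.1318  0.174 ]
 [ 0.4623 -0.0186  0.174 ]] [ 0.51204592 -0.07770134  0.174     ]
inner [[ 0.5544 -0.0359  0.174 ]
 [ 0.5524 -0.1252  0.174 ]
 [ 0.4715 -0.1214  0.174 ]
 [ 0.4739 -0.032   0.174 ]]
pad [[ 0.51181704 -0.07831734  0.151     ]] btn [[ 0.49813931 -0.32203693  0.122     ]] [[ 0.50484327 -0.31970421  0.122     ]] [[ 0.50951267 -0.07639288  0.151     ]]
```

```bash
python3 -m inch '[2.2,3.2,0,0,0,0,1, 2.15,3.2,0,0,0,0,1, 0,0,-3,0,0,0,1, 0,0,-3,0,0,0,1, 0,0,-2,0,0,0,1, 0,0,0,0,0,0,1]'
python3 - <<'E'
from plant import robot
import h
s=h.snap(robot,'wrist','w2')
E
```

```text
clock: 2.78
position: [0.5111, -0.0779, 0.2113]
tool_rot: [0.0, 1.0, -0.005, -0.002]
force: [0.1, 0.2, -0.0]
grip_width: 0.007
grip_force: 0.0
```

View pics/w2.png

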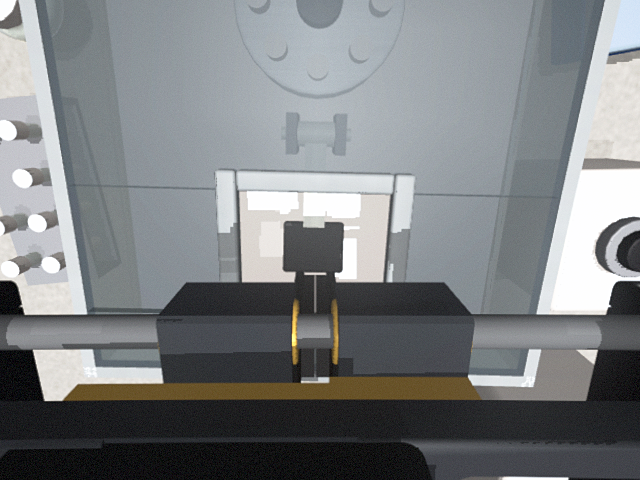

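The tip at (316,275) is in line with the pad at (313,247) and with the window centre (column 315). Going down through the window.

```bash
python3 -m inch '[0,0,-1.5,0,0,0,1, 0,0,-1.5,0,0,0,1, 0,0,-1,0,0,0,1, 0,0,-0.7,0,0,0,1, 0,0,-0.7,0,0,0,1, 0,0,-0.5,0,0,0,1, 0,0,-0.3,0,0,0,1, 0,0,0,0,0,0,1]'
```

```text
clock: 3.82
position: [0.5127, -0.0763, 0.1507]
tool_rot: [0.0, 1.0, -0.004, -0.0]
force: [0.1, -0.1, -0.1]
grip_width: 0.004
grip_force: 0.0
```

```bash
python3 -m inch '[0,0,-0.3,0,0,0,1, 0,0,-0.2,0,0,0,1, 0,0,-0.2,0,0,0,1, 0,0,0,0,0,0,1, 0,0,0,0,0,0,1]'
```

```text
clock: 4.45
position: [0.5127, -0.0763, 0.1438]
tool_rot: [0.0, 1.0, -0.004, 0.0]
force: [-0.5, 0.2, 0.0]
grip_width: 0.001
grip_force: 0.2
```

Run:
```python
from plant import robot
import h,cv2,numpy as np
s=h.snap(robot,'wrist','w3');t=h.snap(robot,'side','s3')
a=s['img'][140:380,180:460]; b=t['img'][170:290,240:400]
cv2.imwrite('pics/c3.png',np.hstack([cv2.resize(a,(420,360)),cv2.resize(b,(380,360))])[:,:,::-1])
o=robot.observe();print(o['position'],o['force'],o['joint_torque'])
```

```text
[ 0.51270384 -0.07635177  0.14381046] [ 0.01511384 -0.21196151  0.9770228 ] [-2.56747578e-02 -3.69701099e+01 -3.23941804e+00 -2.00114501e+01
 -9.10778384e-03 -1.50391012e-01 -6.87592183e-04]
```

View pics/c3.png

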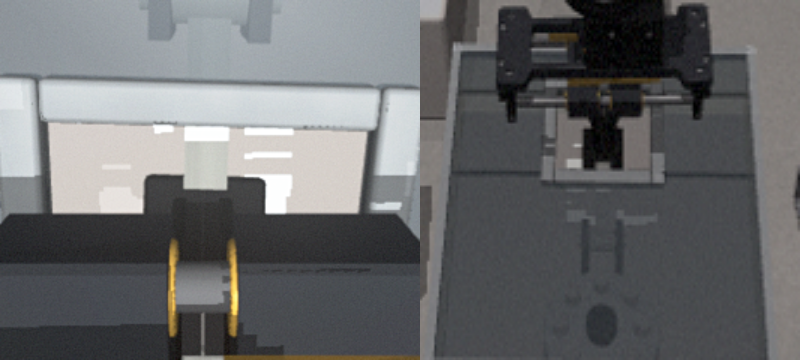

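The fingers are centred on the pad inside the window, clear of the rim, and the pad has gone down. I'll keep pressing until the stop is felt.

```bash
python3 -m inch '[0,0,-0.2,0,0,0,1, 0,0,-0.2,0,0,0,1, 0,0,0,0,0,0,1]'
```

```text
clock: 4.92
position: [0.5125, -0.0763, 0.1396]
tool_rot: [0.0, 1.0, -0.004, -0.0]
force: [-0.5, -0.1, 2.2]
grip_width: 0.004
grip_force: 0.9
```

```bash
python3 -m inch '[0,0,-0.2,0,0,0,1, 0,0,0,0,0,0,1]'; python3 -m inch '[0,0,-0.2,0,0,0,1, 0,0,0,0,0,0,1]'
```

```text
clock: 5.18
position: [0.5126, -0.0763, 0.1376]
tool_rot: [0.0, 1.0, -0.004, -0.0]
force: [-0.9, -0.5, 2.5]
grip_width: 0.006
grip_force: 1.0
clock: 5.42
position: [0.5126, -0.0763, 0.1356]
tool_rot: [-0.0, 1.0, -0.004, -0.0]
force: [-0.9, -0.1, 2.4]
grip_width: 0.01
grip_force: 0.9
```

Run:
```python
from plant import robot
import h,cv2,numpy as np
s=h.snap(robot,'wrist','w4')
for f in ('w1','w2','w3','w4'):
    s=h.load(f); print(f,s['fx'],np.array(s['world_from_camera'])[:3,3].round(4))
a=[cv2.resize(h.load(f)['img'][200:320,240:400],(400,300),interpolation=cv2.INTER_CUBIC) for f in ('w3','w4')]
cv2.imwrite('pics/c4.png',np.clip(np.hstack(a)[:,:,::-1].astype(float)*1.5,0,255))
```

```text
w1 369.4015433420619 [ 0.545  -0.1421  0.464 ]
w2 369.4015433420619 [ 0.588  -0.0791  0.3827]
w3 369.4015433420619 [ 0.5889 -0.0772  0.3155]
w4 369.4015433420619 [ 0.5889 -0.0772  0.3072][ WARN:0@0.382] global loadsave.cpp:1063 imwrite_ Unsupported depth image for selected encoder is fallbacked to CV_8U.
```

View pics/c4.png

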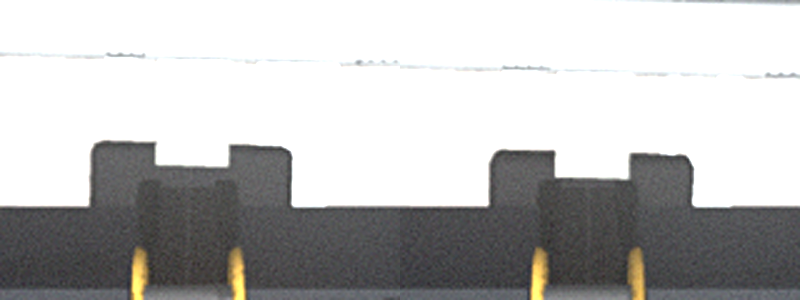

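The pad is following the fingers down: the far-edge width is 80 → 81 px, which puts the edge at about 0.134 m, against 0.132 when home. It isn't at the stop yet, so I'll continue in small steps.

```bash
python3 -m inch '[0,0,-0.2,0,0,0,1, 0,0,0,0,0,0,1]'; python3 -m inch '[0,0,-0.2,0,0,0,1, 0,0,0,0,0,0,1]'
```

```text
clock: 5.72
position: [0.5126, -0.0763, 0.1336]
tool_rot: [-0.0, 1.0, -0.004, -0.0]
force: [0.2, 0.2, 1.1]
grip_width: 0.007
grip_force: 0.8
clock: 5.98
position: [0.5126, -0.0763, 0.1316]
tool_rot: [0.0, 1.0, -0.004, -0.0]
force: [-0.9, -0.6, 0.3]
grip_width: 0.007
grip_force: 0.7
```

```bash
python3 -m inch '[0,0,-0.15,0,0,0,1, 0,0,0,0,0,0,1]'; python3 -m inch '[0,0,-0.15,0,0,0,1, 0,0,0,0,0,0,1]'
python3 - <<'E'
from plant import robot
import h,cv2,numpy as np
h.snap(robot,'wrist','w5');h.snap(robot,'side','s5')
for f in ('w2','w3','w4','w5'):
    s=h.load(f); im=s['img']; g=im.max(2).astype(int)
    # far corners of pad: per row dark run through cols near 316
    for r in range(215,284,4):
        c=np.where(g[r,262:370]<75)[0]
        if len(c): print(f,r,c.min()+262,c.max()+262,end='; ')
    print()
E
```

```text
clock: 6.22
position: [0.5126, -0.0763, 0.1301]
tool_rot: [0.0, 1.0, -0.004, -0.0]
force: [-1.0, 1.4, 2.7]
grip_width: 0.008
grip_force: 1.0
clock: 6.48
position: [0.5126, -0.0763, 0.1286]
tool_rot: [0.0, 1.0, -0.004, -0.0]
force: [-0.7, -0.9, 2.3]
grip_width: 0.006
grip_force: 0.9
w2 223 326 331; w2 231 285 342; w2 235 285 285; w2 239 341 341; w2 243 285 341; w2 247 284 341; w2 251 284 341; w2 255 284 322; w2 259 284 341; w2 263 284 341; w2 267 284 341; w2 271 296 340; w2 275 296 333; w2 279 296 334; w2 283 262 369; 
w3 259 278 353; w3 263 277 356; w3 267 277 355; w3 271 277 355; w3 275 277 355; w3 279 276 355; w3 283 262 369; 
w4 263 277 354; w4 267 276 356; w4 271 276 356; w4 275 276 356; w4 279 276 355; w4 283 262 369; 
w5 263 278 301; w5 267 276 355; w5 271 276 356; w5 275 276 356; w5 279 276 356; w5 283 262 369;
```

```bash
python3 -m inch '[0,0,-0.15,0,0,0,1, 0,0,0,0,0,0,1]'; python3 -m inch '[0,0,-0.15,0,0,0,1, 0,0,0,0,0,0,1]'
python3 - <<'E'
from plant import robot
import h,cv2,numpy as np
s=h.snap(robot,'wrist','w6'); print(s['cx'],s['cy'],s['dist'],robot.observe()['force'])
a=[cv2.resize(h.load(f)['img'][200:320,240:400],(400,300),interpolation=cv2.INTER_CUBIC) for f in ('w5','w6')]
b=[cv2.resize(h.load(f)['img'][150:270,240:400],(400,300),interpolation=cv2.INTER_CUBIC) for f in ('s3','s5')]
cv2.imwrite('pics/c6.png',np.clip(np.vstack([np.hstack(a),np.hstack(b)])[:,:,::-1].astype(float)*1.7,0,255).astype(np.uint8))
E
```

```text
clock: 6.82
position: [0.5129, -0.0763, 0.1272]
tool_rot: [0.0, 1.0, -0.004, 0.0]
force: [-1.1, 0.5, 2.5]
grip_width: 0.006
grip_force: 1.1
clock: 7.08
position: [0.5127, -0.0763, 0.1257]
tool_rot: [0.0, 1.0, -0.004, -0.0]
force: [-1.3, 0.5, 2.7]
grip_width: 0.005
grip_force: 1.2
314.7598072837698 235.22637340140622 [0.01780442 0.         0.         0.         0.        ] [-2.55872211  0.0932347   1.31927505]
```

View pics/c6.png

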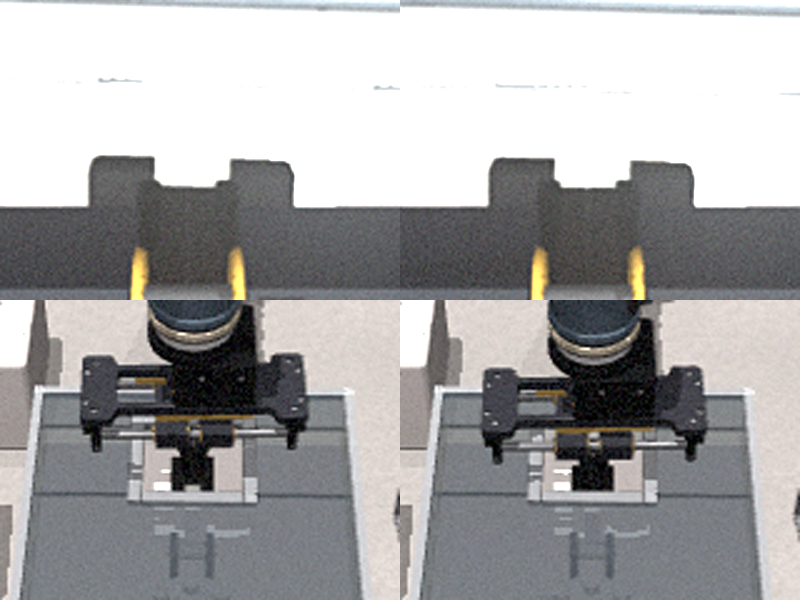

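Run:
```python
import h,numpy as np
for f,obs in (('w2',(221,285,342)),('w3',258),('w4',260.6),('w5',262.6),('w6',263.2)):
    s=h.load(f); out=[]
    for a in (.3,.25,.2,.15,.1,.05,0,-.05,-.1):
        x=.587-.058*np.cos(a)+.004*np.sin(a); z=.128+.004*np.cos(a)+.058*np.sin(a)
        p=h.proj(s,[[x,-.0565,z],[x,-.0965,z]]); out.append((a,round(p[0,1],1),round(p[1,0]-p[0,0],1)))
    print(f,obs,out)
```

```text
w2 (221, 285, 342) [(0.3, np.float64(217.1), np.float64(61.6)), (0.25, np.float64(217.6), np.float64(60.9)), (0.2, np.float64(217.9), np.float64(60.2)), (0.15, np.float64(217.9), np.float64(59.4)), (0.1, np.float64(217.7), np.float64(58.8)), (0.05, np.float64(217.3), np.float64(58.1)), (0, np.float64(216.7), np.float64(57.5)), (-0.05, np.float64(216.0), np.float64(56.8)), (-0.1, np.float64(215.0), np.float64(56.2))]
w3 258 [(0.3, np.float64(253.0), np.float64(84.2)), (0.25, np.float64(253.1), np.float64(82.8)), (0.2, np.float64(252.9), np.float64(81.5)), (0.15, np.float64(252.4), np.float64(80.2)), (0.1, np.float64(251.6), np.float64(79.0)), (0.05, np.float64(250.6), np.float64(77.8)), (0, np.float64(249.4), np.float64(76.6)), (-0.05, np.float64(247.9), np.float64(75.5)), (-0.1, np.float64(246.2), np.float64(74.4))]
w4 260.6 [(0.3, np.float64(258.6), np.float64(88.2)), (0.25, np.float64(258.6), np.float64(86.7)), (0.2, np.float64(258.3), np.float64(85.2)), (0.15, np.float64(257.7), np.float64(83.8)), (0.1, np.float64(256.9), np.float64(82.5)), (0.05, np.float64(255.7), np.float64(81.
[... 257 characters left out ...]
.5), np.float64(88.6)), (0.15, np.float64(262.8), np.float64(87.1)), (0.1, np.float64(261.8), np.float64(85.7)), (0.05, np.float64(260.6), np.float64(84.3)), (0, np.float64(259.1), np.float64(82.9)), (-0.05, np.float64(257.3), np.float64(81.6)), (-0.1, np.float64(255.4), np.float64(80.4))]
w6 263.2 [(0.3, np.float64(266.5), np.float64(93.5)), (0.25, np.float64(266.4), np.float64(91.8)), (0.2, np.float64(266.0), np.float64(90.2)), (0.15, np.float64(265.2), np.float64(88.6)), (0.1, np.float64(264.2), np.float64(87.1)), (0.05, np.float64(262.8), np.float64(85.6)), (0, np.float64(261.3), np.float64(84.2)), (-0.05, np.float64(259.5), np.float64(82.9)), (-0.1, np.float64(257.4), np.float64(81.6))]
```

Run:
```python
import h,numpy as np
s=h.load('s5')
def at_x(px,X):
    a=h.ray(s,[px],.3)[0];b=h.ray(s,[px],.1)[0];t=(X-a[0])/(b[0]-a[0]);return (a+t*(b-a)).round(4)
for X in (.49,.513,.535): print(X,at_x((279.2,214.8),X),at_x((355.2,213.2),X))
# central dark block bottom edge s5 (crop 555..640, row ~457)
for X in (.49,.513,.535): print(X,at_x((315,213),X))
g=s['img'].max(2)
for c in (279,281,290,300,310,316,325,335,354,356): print(c,''.join('#' if v<45 else '+' if v<80 else '.' for v in g[185:235,c]))
```

```text
0.49 [ 0.49   -0.1634  0.1419] [0.49   0.013  0.1427]
0.513 [ 0.513  -0.1615  0.1687] [0.513  0.0096 0.1695]
0.535 [ 0.535  -0.1598  0.1944] [0.535  0.0063 0.1951]
0.49 [ 0.49   -0.0805  0.1459]
0.513 [ 0.513  -0.0811  0.1726]
0.535 [ 0.535  -0.0817  0.1982]
279 +++++++#+#++##+#+##############.+++++++.+++++++.+.
281 +##+#+#++#+#+#+++####+++++++++...++++..++.++..++.+
290 #.++##....++####+....+..++.++.++++++++++.+++.++.++
300 #+++#+....+#+###+.......++....................++.+
310 ################+++###+######..##########+....++++
316 ################++..+#.+#################+....++..
325 ################++###+#######...++++++++++....++.+
335 ################+....+.+#.....................++++
354 +++#+#+#+#+++++#+#####+######+.++++.++.+.++++++++.
356 +++#+#+++#+++.#+##############.++++..++.++++++++.+
```

```bash
for i in 1; do :; done; python3 -m inch '[0,0,-0.1,0,0,0,1, 0,0,0,0,0,0,1]'; python3 -m inch '[0,0,-0.1,0,0,0,1, 0,0,0,0,0,0,1]'
python3 - <<'E'
from plant import robot
import h,numpy as np
h.snap(robot,'wrist','w7')
for f in ('w3','w4','w5','w6','w7'):
    s=h.load(f); g=s['img'].max(2).astype(float)
    prof=g[240:283,281:297].mean(1); r=240+np.interp(-100,-prof,np.arange(43))
    w=g[269:280].mean(0); c=np.arange(640)
    L=np.interp(-100,-w[262:300],c[262:300]); R=np.interp(100,w[335:372],c[335:372])
    print(f,r,L,R,R-L)
E
```

```text
clock: 7.38
position: [0.5126, -0.0763, 0.1247]
tool_rot: [0.0, 1.0, -0.004, -0.0]
force: [-2.1, -0.4, 1.8]
grip_width: 0.005
grip_force: 1.3
clock: 7.62
position: [0.5126, -0.0763, 0.1237]
tool_rot: [0.0, 1.0, -0.004, -0.0]
force: [-2.5, 0.4, 2.4]
grip_width: 0.004
grip_force: 1.3
w3 256.29411764705884 275.79633620689657 356.0482277745497 80.2518915676531
w4 259.76598049837486 275.4424778761062 356.4069660861595 80.96448821005333
w5 261.9063981042654 274.99779005524863 356.95238095238096 81.95459089713233
w6 262.76698513800426 275.0036496350365 357.0146788990826 82.0110292640461
w7 262.79614767255214 274.7224824355972 357.1116504854369 82.38916804983967
```

The pad still moves with the tool and there is no stop yet. By the tip-to-body length (70 mm) against the rim-to-home drop (42 mm), the body stays well clear, so I'll continue.

```bash
python3 -m inch '[0,0,-0.1,0,0,0,1, 0,0,0,0,0,0,1]'; python3 -m inch '[0,0,-0.1,0,0,0,1, 0,0,0,0,0,0,1]'
python3 - <<'E'
from plant import robot
import h,numpy as np
h.snap(robot,'wrist','w8')
for f in ('w7','w8'):
    s=h.load(f); g=s['img'].max(2).astype(float)
    prof=g[240:283,281:297].mean(1); r=240+np.interp(-100,-prof,np.arange(43))
    w=g[269:280].mean(0); c=np.arange(640)
    L=np.interp(-100,-w[262:300],c[262:300]); R=np.interp(100,w[335:372],c[335:372])
    print(f,r,L,R,R-L)
s=h.load('w8')
# does the rim scale agree? far rim outer edge columns and table-free features
for f in ('w1','w2'):
    s=h.load(f);g=cv=s['img'].max(2).astype(float)
    X=(.512,-.078)
    for k in ((215,283),(150,192)): pass
    w=(g[246:266] if f=='w2' else g[155:187]).mean(0); print(f,w[205:275].round() if f=='w1' else w[275:352].round())
o=robot.observe();print(o['position'],o['force'],o['wrist_torque'])
E
```

```text
clock: 7.92
position: [0.5126, -0.0763, 0.1226]
tool_rot: [0.0, 1.0, -0.004, -0.0]
force: [-3.0, -1.0, 1.8]
grip_width: 0.007
grip_force: 1.1
clock: 8.18
position: [0.5126, -0.0763, 0.1225]
tool_rot: [0.0, 1.0, -0.004, -0.0]
force: [-4.3, -0.1, 7.8]
grip_width: 0.003
grip_force: 4.3
w7 262.79614767255214 274.7224824355972 357.1116504854369 82.38916804983967
w8 263.223645320197 274.7319952774498 357.12096263457886 82.38896735712905
w1 [241. 241. 240. 241. 241. 241. 241. 244. 252. 165.  73.  63.  68.  68.
  69.  69.  70.  70.  70.  70.  70.  71.  71.  71.  71.  72.  71.  71.
  73.  72.  72.  73.  73.  72.  73.  73.  74.  74.  74.  74.  75.  74.
  74.  75.  75.  76.  75.  76.  75.  76.  76.  76.  77.  77.  74.  63.
  55.  99. 207. 237. 242. 242. 241. 241. 241. 241. 241. 241. 241. 241.]
w2 [228. 228. 227. 228. 227. 229. 232. 217. 128.  66.  69.  75.  75.  76.
  75.  76.  75.  76.  76.  75.  76.  76.  74.  77.  75.  76.  75.  77.
  76.  77.  75.  77.  76.  76.  76.  77.  77.  77.  77.  77.  77.  76.
  77.  77.  78.  77.  78.  76.  77.  77.  77.  78.  78.  78.  78.  78.
  78.  78.  78.  79.  79.  79.  78.  78.  77.  81.  70. 114. 252. 255.
 255. 254. 254. 254. 254. 254. 254.]
[ 0.51260137 -0.07631195  0.12244094] [-4.87960797 -0.31537697  9.81421282] [0.08972912 0.99307246 0.01244305]
```

The stop is reached: the tool stalled at z 0.1225 and the force is climbing (8–10 N). I'll press a touch more, hold, and draw straight out.

```bash
python3 -m inch '[0,0,-0.1,0,0,0,1, 0,0,0,0,0,0,1, 0,0,0,0,0,0,1, 0,0,0,0,0,0,1]'; python3 -m inch '[0,0,1,0,0,0,1, 0,0,2,0,0,0,1, 0,0,4,0,0,0,1, 0,0,5,0,0,0,1, 0,0,3,0,0,0,1, 0,0,0,0,0,0,1]'
python3 - <<'E'
from plant import robot
import h
s=h.snap(robot,'wrist','w9')
E
```

```text
clock: 8.72
position: [0.5127, -0.0763, 0.1223]
tool_rot: [0.0, 1.0, -0.004, -0.0]
force: [-7.4, 0.5, 14.2]
grip_width: 0.007
grip_force: 7.4
clock: 9.48
position: [0.5148, -0.0764, 0.2734]
tool_rot: [0.001, 1.0, -0.004, 0.003]
force: [0.6, -0.3, -0.3]
grip_width: 0.006
grip_force: 0.0
```

View pics/w9.png

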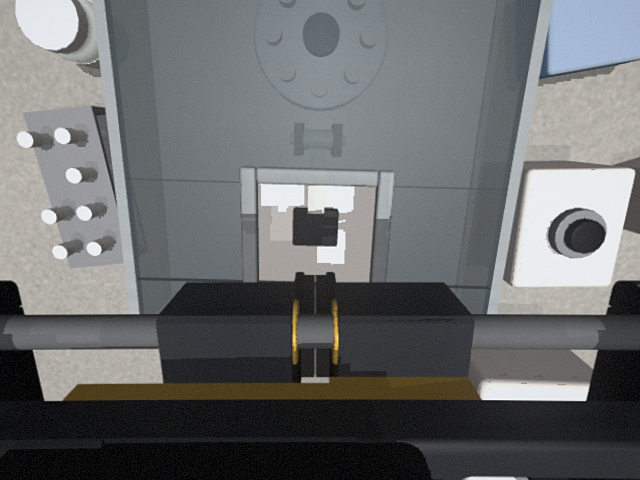

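The pad at (315,227) is down and level, and the tool is clear of the window. The button top is at about (585,234). Moving over it.

```bash
python3 -m inch '[-0.4,-5,0,0,0,0,1, -0.4,-5,0,0,0,0,1, -0.4,-5,0,0,0,0,1, -0.3,-5,0,0,0,0,1, 0,-4.5,0,0,0,0,1, 0,0,-5,0,0,0,1, 0,0,-4,0,0,0,1, 0,0,0,0,0,0,1]'
python3 - <<'E'
from plant import robot
import h,cv2
print(h.ray(h.load('w9'),[[585,234]],.122))
s=h.snap(robot,'wrist','w10'); g=s['img'].max(2)
t=h.snap(robot,'side','s10')
cv2.imwrite('pics/c10.png',cv2.resize(s['img'][120:420,120:520,::-1],(800,600)))
print(h.proj(s,[[.498,-.322,.122]]))
E
```

```text
clock: 10.52
position: [0.4947, -0.32, 0.176]
tool_rot: [-0.003, 1.0, -0.004, -0.004]
force: [0.0, -0.7, 0.1]
grip_width: 0.004
grip_force: 0.0
[[ 0.49899468 -0.31993369  0.122     ]]
[[318.02114479 247.23555233]]
```

View pics/c10.png

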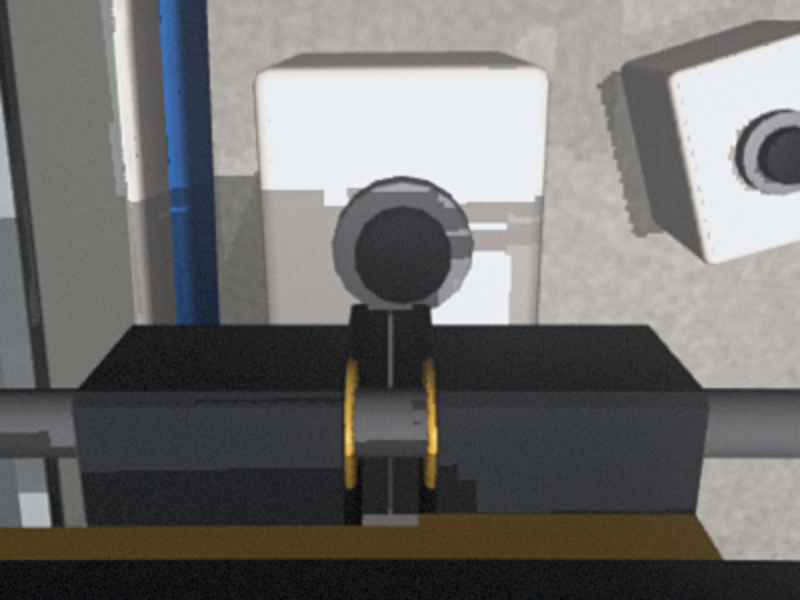

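The fingers are slightly off the button centre at crop (403,255). Correcting by about +3.5 mm in x and −6 mm in y, which also keeps the body further from the guard, then pressing by feel.

```bash
python3 -m inch '[0.35,-0.6,0,0,0,0,1, 0,0,-2,0,0,0,1, 0,0,-2,0,0,0,1, 0,0,-1,0,0,0,1, 0,0,0,0,0,0,1]'; python3 -m inch '[0,0,-0.4,0,0,0,1, 0,0,0,0,0,0,1]'; python3 -m inch '[0,0,-0.3,0,0,0,1, 0,0,0,0,0,0,1]'
```

```text
clock: 11.25
position: [0.5015, -0.3276, 0.1311]
tool_rot: [0.0, 1.0, -0.004, 0.0]
force: [-0.0, 0.2, 0.2]
grip_width: 0.004
grip_force: 0.0
clock: 11.5
position: [0.5014, -0.3275, 0.1272]
tool_rot: [0.0, 1.0, -0.004, 0.0]
force: [-0.4, 0.7, 0.6]
grip_width: 0.005
grip_force: 0.0
clock: 11.75
position: [0.5011, -0.3273, 0.1237]
tool_rot: [-0.0, 1.0, -0.004, -0.0]
force: [-0.3, 0.5, -0.2]
grip_width: 0.002
grip_force: 0.0
```

```bash
python3 -m inch '[0,0,-0.5,0,0,0,1, 0,0,0,0,0,0,1]'; python3 -m inch '[0,0,-0.4,0,0,0,1, 0,0,0,0,0,0,1]'; python3 -m inch '[0,0,-0.3,0,0,0,1, 0,0,0,0,0,0,1]'
```

```text
clock: 12.0
position: [0.5008, -0.3271, 0.1182]
tool_rot: [-0.0, 1.0, -0.004, -0.0]
force: [-0.5, -0.2, -0.1]
grip_width: 0.007
grip_force: 0.0
clock: 12.25
position: [0.5009, -0.3272, 0.1143]
tool_rot: [-0.0, 1.0, -0.004, -0.0]
force: [-0.8, -0.2, -0.1]
grip_width: 0.007
grip_force: 0.0
clock: 12.5
position: [0.5014, -0.3275, 0.1119]
tool_rot: [0.0, 1.0, -0.004, 0.0]
force: [-0.1, 0.3, 1.7]
grip_width: 0.007
grip_force: 0.9
```

```bash
python3 -m inch '[0,0,-0.2,0,0,0,1, 0,0,0,0,0,0,1]'
```

```text
clock: 12.75
position: [0.5014, -0.3274, 0.11]
tool_rot: [0.0, 1.0, -0.004, 0.0]
force: [-1.4, -0.2, 3.0]
grip_width: 0.004
grip_force: 1.4
```

Contact was at about 0.113, as expected. Pressing to the stop.

```bash
python3 -m inch '[0,0,-0.2,0,0,0,1, 0,0,-0.1,0,0,0,1, 0,0,0,0,0,0,1]'; python3 -m inch '[0,0,-0.1,0,0,0,1, 0,0,0,0,0,0,1]'
```

```text
clock: 13.12
position: [0.5014, -0.3274, 0.107]
tool_rot: [0.0, 1.0, -0.004, 0.0]
force: [-0.1, -0.6, 5.0]
grip_width: 0.005
grip_force: 2.3
clock: 13.38
position: [0.5015, -0.3275, 0.1066]
tool_rot: [0.0, 1.0, -0.004, 0.0]
force: [-1.3, -0.3, 8.4]
grip_width: 0.009
grip_force: 4.1
```

```bash
python3 -m inch '[0,0,-0.1,0,0,0,1, 0,0,0,0,0,0,1, 0,0,0,0,0,0,1]'
```

```text
clock: 13.75
position: [0.5015, -0.3275, 0.1065]
tool_rot: [0.0, 1.0, -0.004, 0.0]
force: [-3.7, 2.2, 14.1]
grip_width: 0.008
grip_force: 6.5
```

The button is fully in: the tool stalled and the force is climbing past 5 N. Letting go, drawing up and handing in.

```bash
python3 -m inch '[0,0,2,0,0,0,1, 0,0,4,0,0,0,1, 0,0,5,0,0,0,1, 0,0,3,0,0,0,1, 0,0,0,0,0,0,1, 0,0,0,0,0,0,1]'; python3 -c "
from plant import robot
print(robot.observe()['force']); print(robot.job_done())"
```

```text
clock: 14.5
position: [0.5001, -0.3269, 0.243]
tool_rot: [-0.001, 1.0, -0.004, -0.001]
force: [0.3, 0.6, 0.2]
grip_width: 0.003
grip_force: 0.0
[0.32453348 0.57895482 0.21142263]
the job is handed in; nothing more can be done
None
```

The job is handed in at 14.5 s, verdict not shown: the clamp lever was pressed to its stop through the window and the start button fully in and released, with no sign of touching the guard, rack, jar or tip box.

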